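Clamp a pipe coupling and lock the push-to-turn regulator of a leak tester

ROBOT

A 6-joint arm with a two-finger parallel gripper is mounted at the origin on the work surface. World frame = base frame: x ahead of the robot, y to its left, z up, the work surface at z = 0. Lengths are in mm, angles in rad, forces in N, time in s.
With the tool pointing down it reaches from about 150 to 775 mm from the base axis. Payload 6.1 kg.
Tool frame: the origin (TCP) lies at the very end of the fingers, on their centre line; the grasp point (between the pads) lies 19 mm behind it (bot.grip_point_offset is the distance from the TCP to the grasp point, in mm); z points along the fingers, x is the direction in which the jaws open and shut, and the axes are right-handed (so a half turn about z gives the same grasp; the last joint's range is limited). The gripper opens to 85 mm and grips with 20 to 120 N. Pads are 22 mm wide; open, the fingers measure 114 mm over their backs; the gripper's body (76 mm by 85 mm) begins 54 mm behind the grasp point. The pads swing forward as they close: fully open they stand 13 mm farther back than shut.
Start: joints at [-1.257, 0.126, -0.04, 1.405, 0, 1.571], TCP at [162.048, -499.348, 231.295] pointing down, gripper open.
Joint ranges: [-2.72, 2.72], [-0.95, 1.95], [-1.27, 1.35], [-1.78, 2.02], [-1.46, 1.47], [-3.14, 3.14]. Speed limits (rad/s): [2.39, 2.39, 3.01, 3.14, 3.14, 3.14].

INTERFACE

Orientations are given as a 3x3 rotation matrix whose columns are the frame's x, y, z axes.
In Python, from bench import bot, vision, close_job gives the robot as it stands.
- The arm moves only by the tool apply_moves, never from a script. Its argument "deltas" is one flat list of numbers, 4 for each row, row after row: the shift along the tool's x, y, z in cm, then the turn about the tool's z in degrees. In form: [x, y, z, roll, x, y, z, roll, ...]. A call has 1 to 8 rows; each row is the pose to reach, as a shift and turn from the pose commanded when the call began, along the tool's axes at that moment; what a row does not reach only later rows make up. A row lasts 1/8 s, in which the tool goes at most 62.5 mm and 10.7 degrees, less where a joint would pass 70% of its speed; a pose out of reach is approached as far as the arm can. A call with a gripper value outside its range is refused whole. "grip" is the opening, from 0 (shut) to 1 (fully open), set as the call begins (left out, the last holds). The fingers move at their own pace and stop on an object; "newtons" is the grip in N (left out, the last holds). Time passes only in rows, so rows that repeat a pose let the fingers close. It gives the time, the measured TCP pose, the force and the opening at its end, in the units of the state.
- bot.state(): the state, without advancing time (a new reading comes with each control period).
- vision.grab_frame(name): name is "side" or "top"; returns a dict with "image" (384x512x3 uint8, red, green, blue), "depth" (384x512 float32, mm along the optical axis (not along the pixel's ray), 0 where there is no reading), "fx", "fy", "cx", "cy" (pixels), "R" (3x3) and "t" (3): a world point X has camera coordinates R X + t. Camera axes: x right, y down, z forward; pixel columns grow to the right and rows downward; lengths in mm; the calibration is good to about 2 mm. A picture is of the moment at which its call begins.
- close_job(): hands the job in, once; it reports no verdict.
The state is a dict: "time_s": time; "joints": joint angles; "qvel": joint speeds; "joint_efforts": joint torques, N m; "position": TCP position; "tool_rot": TCP orientation; "contact_force": force on the tool from outside, world axes, zero at the start; "ft_torque": the same for the moment, N m; "opening": finger opening in mm.
Only numpy, scipy, OpenCV 4.12 (cv2) and the standard library are available. Lean on these libraries where they do the work, as an engineer would, in place of code of your own. Each camera call takes 0.05 s, during which the arm holds its last target. There are 200 camera calls.

TASK

Get the leak tester ready. First swing the red T-handled clamp arm over centre so that its rubber pad presses down on the white pipe coupling in its cradle and stays there by itself; then push the blue regulator knob down against its spring, keep it down while you turn it clockwise until you feel it meet its stop, without forcing the stop, and let go so that it springs fully up again, locked there. Leave the coupling lying in its cradle and do not disturb the things standing around.

Things in the scene. Friction and masses are not known exactly. Their poses are not given: they have to be found in the camera images.
- console: grey bent-plate regulator stand, fixed to the bench, 190 x 170 mm, 155 mm high; origin on the bench, 75 mm behind its low front edge. Its panel slopes up at 35 degrees from the front (-x side) to the back; marks on it: red bar where the knob starts, green band where the stop is met. A round gauge (54 mm across, 22 mm proud) stands 86 mm up the slope from the knob
- knob_grip (a point): on the axis of the blue knob, moving with it, at the height to grip: 11 mm below the top of its wing (bar 70 mm long, 18 mm wide, 36 mm high), 24 mm above its round skirt (72 mm across). Below the skirt: 10 mm free travel, then a fixed collar 80 mm across. z: the knob's axis out of the panel, leaning 35 degrees from vertical to the stand's -x; x: along the wing; y: across it
- knob_press (a joint): how far the knob is pushed down along its axis, m: 0 fully up, 0.010 bottomed; spring 6 N at the top, 11 N at the bottom. A hidden key stops it turning until it is about 8 mm down, and keeps it down until it is in one of its two pockets: the start, or the end against the stop
- knob_turn (a joint): how far the knob is turned, rad, growing clockwise as seen facing the knob; about 0 at the start. It turns freely (under 0.1 N m) until it meets its stop somewhere between 0.95 and 1.45; where differs every time and cannot be seen. The end pocket is the last 0.1 rad before the stop
- clamp_hinge (a point): hinge of the clamp arm on its two red posts (50 mm apart over all, 124 mm high), 108 mm above the bench, behind the coupling. y: along the hinge; the arm swings towards -x of this frame to close
- clamp_grip (a point): middle of the red T-bar (22 mm thick, 90 mm long along the hinge direction) at the end of the flat steel clamp arm (22 x 16 mm), 145 mm from the hinge. z points along the arm away from the hinge; the pad is on the -x side, 80 mm from the hinge
- clamp_arm (a joint): angle of the clamp arm, rad: 0 open (standing up, leaning 10 degrees back), about 1.74 with the pad down on the coupling (arm level); over centre at about 1.05: before that a spring pushes it back open (about 4 N at the T-bar), beyond it the spring closes it. Without a coupling under it the arm goes on to 1.87
- cradle (a point): centre of the V cradle of the clamp fixture: where the middle of the coupling lies, 60 mm above the bench; y: along the coupling. The fixture's steel base plate is 200 x 170 x 12 mm, fixed to the bench, its middle 35 mm behind (+x of this frame)
- coupling: white plastic pipe coupling, 110 mm long, 62 mm across at its ends and 52 mm in the middle, lying in the cradle; origin at its centre, y along its axis
- tape: roll of yellow tape lying flat, 84 mm across, 25 mm high; bystander; origin at the centre of its underside
- driver: screwdriver, 190 mm, lying on the bench near the robot; bystander; x along it
- paint_tin: white tin with a yellow label, 90 mm across, 110 mm high; bystander; origin at the centre of its underside
- blue_bottle: blue bottle with a red cap, 68 mm across, 200 mm high; bystander; origin at the centre of its underside
- jug: white bottle with a red cap, 96 mm across, 190 mm high; bystander; origin at the centre of its underside
- elbow: grey pipe elbow, two legs of 75 mm along its x and y, 50 mm thick; bystander; origin under the corner, on the bench
- stop_pad (a joint): the hidden overload spring of the knob's stop, rad: 0 at rest; it gives way only when the knob is turned against the stop with more than about 0.8 N m, and counts as forced at 0.10 (about 1.1 N m)
Mind the look-alikes: they are no part of the job. What is shaped like the coupling but green is not meant.

How it is judged:
By the outcome, as a careful person would: the job done as asked, in the order asked, and still so for the second after the job is handed in, with the robot touching nothing.
It also fails if it takes over 61 s, if anything falls off the work surface, if the arm or the gripper's body presses on something with over 40 N, if the wrist force passes 120 N, or if a joint passes its speed limit or range.

## Working session

There is one attempt and no reset: what is moved stays moved. The work goes in short steps, Python scripts to look and compute and a tool call to move; the robot and the scene stay as the last step left them, time stands still between calls to the robot, and variables do not carry over. Pictures are saved under pics/ and viewed, about 8 in all and at most 12, crops included, and the job is handed in when it is done.

Besides the shell and the picture viewer there is one more tool, called after "Request:" by a JSON object that holds its "name" and its "arguments". apply_moves: Moves the arm, as the interface text tells. Its arguments: {"type":"object","properties":{"deltas":{"type":"array","items":{"type":"number"}},"grip":{"type":"number"},"newtons":{"type":"number"}},"required":["deltas"]}

```bash
ls; mkdir -p pics; cat > h.py <<'E'
import numpy as np, cv2
from bench import bot, vision, close_job
def grab(n,tag):
    f=vision.grab_frame(n); np.savez(f'pics/{tag}.npz',**f); cv2.imwrite(f'pics/{tag}.png',f['image'][...,::-1]); return f
def load(tag): return dict(np.load(f'pics/{tag}.npz'))
def cloud(f):
    d=f['depth']; v,u=np.mgrid[:d.shape[0],:d.shape[1]]
    P=np.stack([(u-f['cx'])/f['fx']*d,(v-f['cy'])/f['fy']*d,d],-1)
    return (P-f['t'])@f['R']   # R^T (P-t)
E
python3 - <<'E'
from h import *
for n in('side','top'):
    f=grab(n,n+'0'); print(n,-f['R'].T@f['t'],f['R'][2],f['fx'])
a=cv2.imread('pics/side0.png');b=cv2.imread('pics/top0.png')
s=bot.state();print(s)
E
```

```text
pics
side [ 447.68373376 -641.47803987  727.67122598] [ 0.07461856  0.80310149 -0.59115148] 408.03667565548585
top [ 370.05655136  118.46422637 1389.22115425] [ 0.13711725 -0.01469015 -0.99044589] 450.5016457730478
{'time_s': 0.1, 'joints': array([-1.25701020e+00,  1.26325501e-01, -4.05296244e-02,  1.40542953e+00,
       -5.33459715e-06,  1.57079724e+00]), 'qvel': array([-6.45649984e-05,  6.38784598e-04,  6.79503960e-04, -1.75821069e-04,
        3.07213161e-04,  4.68330806e-04]), 'joint_efforts': array([ 5.69373351e-04, -4.36907172e+01,  3.53604162e+01,  1.36697001e-02,
       -6.41187080e-05, -4.16843093e-08]), 'position': array([ 161.92524844, -498.99324328,  230.59295598]), 'tool_rot': array([[ 3.08660880e-01, -9.51172038e-01, -4.64464687e-04],
       [-9.51170987e-01, -3.08661229e-01,  1.41400938e-03],
       [-1.48832842e-03,  5.33595682e-06, -9.99998892e-01]]), 'contact_force': array([ 0.53216222,  0.6269666 , -0.50596512]), 'ft_torque': array([-0.00406425,  0.03119891, -0.02377989]), 'opening': 85.4738681350704}
```

View pics/side0.png

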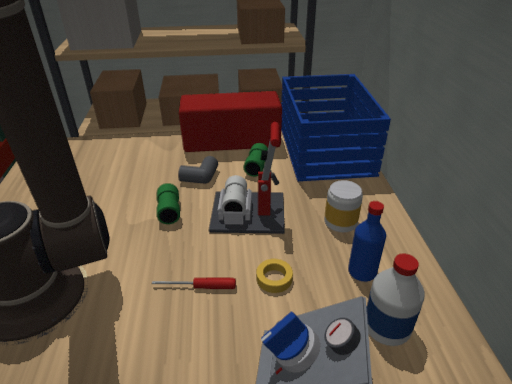

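View pics/top0.png

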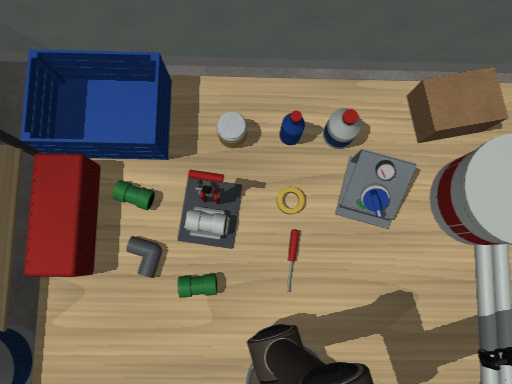

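The side view shows the clamp fixture with the white coupling at (235,195) and the red T-bar at (275,135). The knob is at (290,345) and the gauge at (342,335). In the top view the coupling is at (207,222), the T-bar at (206,176) and the knob at (376,200). Look-alikes are the green couplings at top (133,194) and (197,285), the grey elbow at (147,253), and the red caps, driver and box. I choose the white coupling in the cradle and the blue wing knob on the console. Next is one close crop of both.

```bash
python3 - <<'E'
from h import *
t=load('top0');s=load('side0')
def crop(f,x0,y0,w,h,k): return cv2.resize(f['image'][y0:y0+h,x0:x0+w,::-1],None,fx=k,fy=k,interpolation=cv2.INTER_CUBIC)
a=np.hstack([crop(t,170,155,80,100,5)[:,:400],crop(t,330,145,80,100,5)[:,:400]])
b=np.hstack([crop(s,210,120,80,100,4),crop(s,255,300,120,84,4)[:,:480][:336]]) if 0 else None
cv2.imwrite('pics/c1.png',a)
a=crop(s,250,300,125,84,4); cv2.imwrite('pics/c2.png',np.hstack([a,cv2.copyMakeBorder(crop(s,205,120,84,112,3),0,0,0,0,0)]))
E
```

```text
(no output)
```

View pics/c1.png

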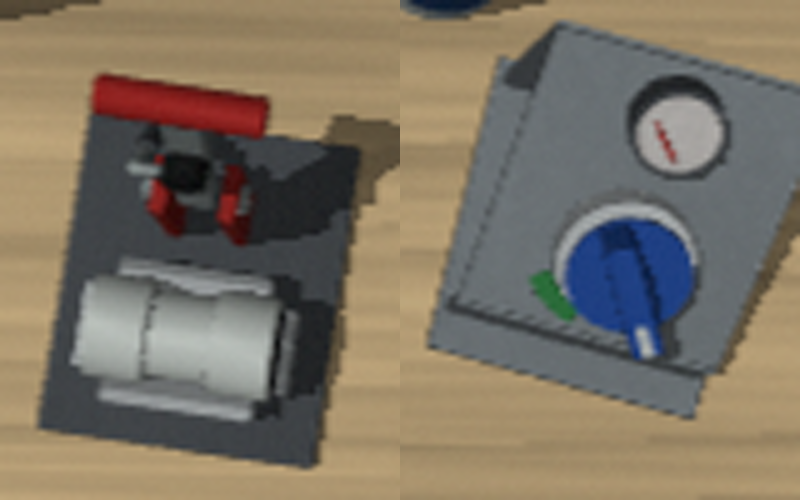

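View pics/c2.png

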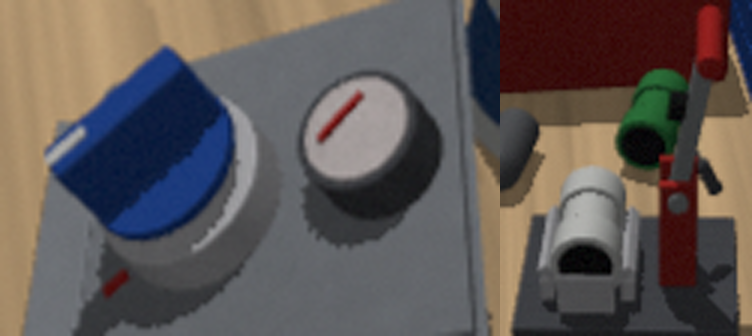

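The white coupling lies in the cradle, with the T-bar behind it at top (206,176). The knob's wing points down the slope, with its white mark at top (379,213). The green band is to its left at (361,204), so clockwise means the pointer goes to the left. Now the measurements.

```bash
python3 - <<'E'
from h import *
np.set_printoptions(precision=1,suppress=True)
t=load('top0');s=load('side0')
def hsv(f): return cv2.cvtColor(f['image'],cv2.COLOR_RGB2HSV)
def sel(f,box,fn):
    m=np.zeros(f['depth'].shape,bool); x0,y0,x1,y1=box; m[y0:y1,x0:x1]=1
    return cloud(f)[m&fn(hsv(f))&(f['depth']>0)]
red=lambda h:((h[...,0]<8)|(h[...,0]>172))&(h[...,1]>150)&(h[...,2]>60)
blue=lambda h:(h[...,0]>105)&(h[...,0]<130)&(h[...,1]>150)
white=lambda h:(h[...,1]<40)&(h[...,2]>110)
allp=lambda h:h[...,0]>=0
def rect(P):
    r=cv2.minAreaRect(P[:,:2].astype(np.float32)); return r
# T bar
for n,f,b in(('top',t,(185,165,228,185)),('side',s,(265,120,285,150))):
    P=sel(f,b,red);P=P[P[:,2]>200]; print('Tbar',n,len(P),P.mean(0),P.min(0),P.max(0),rect(P))
P=sel(t,(175,200,240,250),allp);Q=P[(P[:,2]>4)&(P[:,2]<22)]
P=sel(t,(165,150,255,260),allp);Q=P[(abs(P[:,2]-12)<5)];print('plate',rect(Q),Q[:,2].mean())
P=sel(t,(170,200,240,250),white);P=P[P[:,2]>70];print('coupling',rect(P),P[:,2].max())
P=sel(t,(190,175,225,210),red);P=P[(P[:,2]>105)&(P[:,2]<150)];print('posts',rect(P),P.mean(0),P[:,2].max())
# console
P=sel(t,(330,140,420,235),lambda h:(h[...,1]<80)&(h[...,2]>70));P=P[(P[:,2]>25)&(P[:,2]<165)]
best=0;rng=np.random.default_rng(0)
for i in range(500):
    a=P[rng.choice(len(P),3,False)];n=np.cross(a[1]-a[0],a[2]-a[0]);n/=np.linalg.norm(n)+1e-9;n*=np.sign(n[2])
    c=(abs((P-a[0])@n)<2.5).sum()
    if c>best:best=c;I=P[abs((P-a[0])@n)<2.5]
c=I.mean(0);n=np.linalg.svd(I-c)[2][2];n*=np.sign(n[2])
print('panel',best,n,np.degrees(np.arccos(n[2])),'yaw',np.degrees(np.arctan2(-n[1],-n[0])),'d',n@c,I.max(0),I.min(0))
print('n',np.round(n,3))
for nme,f,b in(('top',t,(355,180,395,222)),('side',s,(258,305,330,375))):
    B=sel(f,b,blue); h=B@n-n@c
    print(nme,len(B),np.percentile(h,[2,20,50,80,98]))
    print(np.histogram(h,20))
    np.save(f'pics/B_{nme}.npy',B)
np.savez('pics/panel.npz',n=n,d=n@c)
E
```

```text
Tbar top 277 [574.5 233.3 259.6] [559.9 189.2 249.7] [590.1 277.7 266.9] ((575.3991088867188, 233.5958709716797), (88.05319213867188, 20.959569931030273), 82.14852905273438)
Tbar side 198 [573.3 221.2 257.7] [559.8 186.2 241.9] [589.8 275.2 263.5] ((574.1082153320312, 230.7045440673828), (87.78144836425781, 19.970075607299805), 82.15409088134766)
plate ((534.1609497070312, 241.4578857421875), (337.3156433105469, 273.3188781738281), 1.7420895099639893) 11.9499647432902
coupling ((469.6510009765625, 248.50106811523438), (110.11282348632812, 54.05865478515625), 82.25843048095703) 95.9826204238144
posts ((550.5084228515625, 236.89356994628906), (48.23899841308594, 32.23539352416992), 82.85944366455078) [545.7 232.  122. ] 129.00132578991142
panel 1423 [-0.6  0.1  0.8] 35.06762779936451 yaw -14.339019319497647 d -276.69699206595027 [ 673.7 -155.7  157.3] [ 492.6 -342.7   47.1]
n [-0.6  0.1  0.8]
top 446 [33.7 36.6 39.5 71.  75.3]
(array([  1,   0,   0,   0,   0,   0,   0,   0,   0,  25, 172,  93,  11,
         3,   7,   4,   6,  12,  84,  28]), array([-8.3, -4. ,  0.3,  4.6,  8.9, 13.3, 17.6, 21.9, 26.2, 30.5, 34.8,
       39.1, 43.4, 47.7, 52. , 56.3, 60.6, 64.9, 69.2, 73.5, 77.8]))
side 1320 [34.8 38.3 48.5 69.1 73.9]
(array([  4,  32, 127, 325,  49,  44,  46,  41,  44,  37,  44,  50,  40,
        46,  47,  45,  44,  65, 173,  17]), array([30.9, 33.2, 35.4, 37.7, 40. , 42.2, 44.5, 46.8, 49. , 51.3, 53.6,
       55.9, 58.1, 60.4, 62.7, 64.9, 67.2, 69.5, 71.7, 74. , 76.3]))
```

```bash
python3 - <<'E'
from h import *
np.set_printoptions(precision=3,suppress=True)
p=np.load('pics/panel.npz');n=p['n'];d=p['d']
ys=np.cross(n,[-n[0],-n[1],0]);ys=np.cross([0,0,1],[-n[0],-n[1],0]);ys/=np.linalg.norm(ys);us=np.cross(ys,n)
print('n',n,'up',us,'ys',ys)
for k in('top','side'):
    B=np.load(f'pics/B_{k}.npy');h=B@n-d;uv=np.stack([B@us,B@ys],1)
    W=uv[h>66];r=cv2.minAreaRect(W.astype(np.float32));S=uv[(h>32)&(h<42)]
    mc=cv2.minEnclosingCircle(S.astype(np.float32))
    for nm,c,hh in(('wing',r[0],np.median(h[h>66])),('skirt',mc[0],np.median(h[(h>32)&(h<42)]))):
        print(k,nm,c,'world',c[0]*us+c[1]*ys+n*(d+hh),hh)
    print(r,mc[1]); v=np.linalg.svd(W-W.mean(0))[2][0]; print('dir(up,left)',v, np.degrees(np.arctan2(v[1],v[0])))
E
```

```text
n [-0.557  0.142  0.818] up [ 0.793 -0.203  0.575] ys [ 0.248  0.969 -0.   ]
top wing (545.474609375, -95.99044036865234) world [ 522.734 -232.699  145.837] 71.97299590111474
top skirt (544.9363403320312, -97.63232421875) world [ 540.959 -239.053  117.505] 37.73531543073601
((545.474609375, -95.99044036865234), (67.944580078125, 17.92380142211914), 32.6611328125) 36.456695556640625
dir(up,left) [-0.848 -0.53 ] -148.00197673422306
side wing (544.640625, -101.48760986328125) world [ 520.588 -237.825  145.54 ] 72.19531974903401
side skirt (547.298583984375, -105.38433837890625) world [ 540.6   -246.962  119.321] 38.29563133027267
((544.640625, -101.48760986328125), (67.56609344482422, 16.48199462890625), 34.771934509277344) 33.84149169921875
dir(up,left) [-0.809 -0.588] -143.95688163772746
```

Request:
{"name": "apply_moves", "arguments": {"deltas": [0,0,-6,-10,-8,-9,-8,-20,-14,-16,-8,-30,-20,-22,-8,-40,-26,-28,-8,-50,-31,-34,-8,-60,-36,-40,-8,-70,-40,-46,-8,-80], "grip": 0, "newtons": 20}}

```text
time_s: 1.1
position: [382.3, -120.5, 310.4]
tool_rot: [[0.99, 0.144, 0.0], [0.144, -0.99, -0.0], [0.0, 0.0, -1.0]]
contact_force: [1.4, -0.8, -0.1]
opening: -0.1
```

```bash
cat >> h.py <<'E'
def go(target,heading):
    s=bot.state();R=s['tool_rot'];p=s['position'];d=R.T@(np.array(target)-p)/10
    hd=np.degrees(np.arctan2(R[1,0],R[0,0])); r=(hd-heading+180)%360-180
    print('pos',p.round(1),'head %.1f'%hd,'q',s['joints'].round(2),'F',s['contact_force'].round(1),'T',s['ft_torque'].round(2),'open %.1f'%s['opening'],'t',round(s['time_s'],2))
    print('delta cm',d.round(2),'roll',round(r,1))
E
python3 -c "
from h import *
go([606,229,300],82.2)"
```

```text
pos [ 382.3 -120.5  310.4] head 8.3 q [-0.31 -0.1  -0.09  1.57 -0.    1.12] F [ 1.4 -0.8 -0.1] T [-0.   -0.04 -0.02] open -0.1 t 1.1
delta cm [ 27.18 -31.36   1.04] roll -73.9
```

Request:
{"name": "apply_moves", "arguments": {"deltas": [4,-4.5,0,-10,8,-9,0,-20,12,-14,0,-30,16,-18.5,0,-40,20,-23,0,-50,24,-27.5,0,-60,27.2,-31.4,0,-70,27.2,-31.4,0,-74]}}

```text
time_s: 2.1
position: [608.8, 229.5, 306.8]
tool_rot: [[0.133, 0.991, -0.004], [0.991, -0.133, -0.001], [-0.002, -0.004, -1.0]]
contact_force: [-0.5, -1.0, 0.0]
opening: -0.1
```

```bash
python3 - <<'E'
from h import *
go([605,229.5,243],82.2)
f=grab('side','side1');g=grab('top','top1')
a=cv2.resize(f['image'][60:240,180:340,::-1],None,fx=3,fy=3)
b=cv2.resize(g['image'][110:260,150:260,::-1],None,fx=2.2*540/(150*2.2)/1.0,fy=540/150)
cv2.imwrite('pics/v1.png',cv2.resize(np.hstack([a,b]),(800,500)))
E
```

```text
pos [608.8 229.5 306.8] head 82.4 q [0.36 0.41 0.49 1.66 0.   0.49] F [-0.5 -1.   0. ] T [-0.01  0.02 -0.04] open -0.1 t 2.1
delta cm [-0.04 -0.36  6.38] roll 0.2
```

View pics/v1.png

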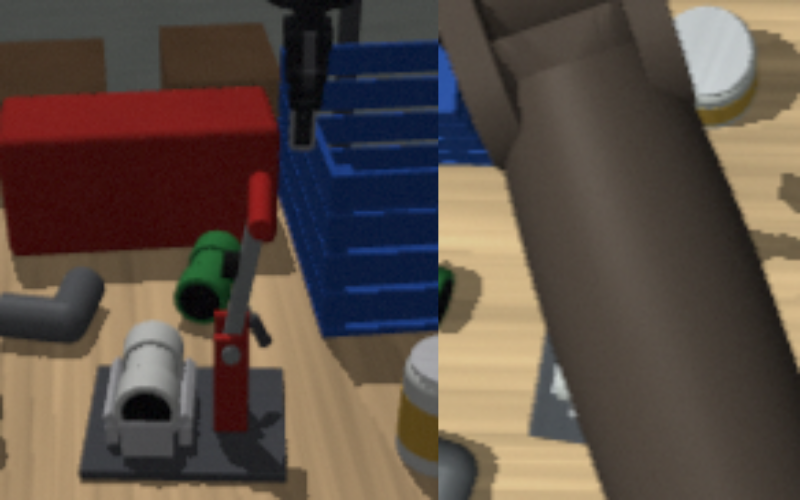

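Request:
{"name": "apply_moves", "arguments": {"deltas": [0,0,3,0,0,0,6.2,0,0,0,6.2,0,0,-1.2,6.2,0,0,-2.4,6.0,0,0,-3.7,5.9,0,0,-4.9,5.9,0,0,-6.2,5.8,0]}}

```text
time_s: 3.2
position: [545.9, 235.0, 253.9]
tool_rot: [[0.14, 0.99, 0.003], [0.99, -0.14, 0.001], [0.001, 0.003, -1.0]]
contact_force: [3.4, -1.3, -0.6]
opening: 0.1
```

```bash
python3 - <<'E'
from h import *
go([605,229.5,243],82.2)
E
```

```text
pos [545.9 235.  253.9] head 82.0 q [ 0.41  0.26  0.17  1.48 -0.    0.55] F [ 3.4 -1.3 -0.6] T [-0.25 -0.8   0.09] open 0.1 t 3.2
delta cm [0.28 5.92 1.11] roll -0.2
```

Request:
{"name": "apply_moves", "arguments": {"deltas": [0,-1.2,0.6,0,0,-2.4,1.0,0,0,-3.6,1.4,0,0,-4.8,1.9,0,0,-5.9,2.5,0,0,-7.0,3.1,0,0,-8.0,3.8,0,0,-8.9,4.5,0]}}

```text
time_s: 4.2
position: [457.2, 247.4, 206.6]
tool_rot: [[0.139, 0.99, -0.001], [0.99, -0.139, -0.0], [-0.0, -0.001, -1.0]]
contact_force: [0.5, 0.4, 0.1]
opening: 0.1
```

```bash
python3 - <<'E'
from h import *
go([605,229.5,243],82.2)
s=bot.state();d=s['position'][:2]-[549.8,235.4];print('s',d@[.991,-.133])
E
```

```text
pos [457.2 247.4 206.6] head 82.0 q [ 0.5   0.12 -0.1   1.35  0.    0.64] F [0.5 0.4 0.1] T [ 0.01 -0.06  0.04] open 0.1 t 4.2
delta cm [ 0.29 14.89 -3.65] roll -0.2
s -93.39880323399645
```

Request:
{"name": "apply_moves", "arguments": {"deltas": [0,-0.8,1.0,0,0,-1.6,2.0,0,0,-2.3,3.1,0,0,-2.8,4.2,0,0,-3.3,5.4,0,0,-3.7,6.6,0,0,-4.0,7.6,0,0,-4.0,8.2,0]}}

```text
time_s: 5.2
position: [418.2, 252.8, 124.6]
tool_rot: [[0.139, 0.99, -0.001], [0.99, -0.139, -0.0], [-0.0, -0.0, -1.0]]
contact_force: [0.0, 0.1, 0.9]
opening: 0.2
```

```bash
python3 - <<'E'
from h import *
go([605,229.5,243],82.2)
f=grab('side','side2'); cv2.imwrite('pics/v2.png',cv2.resize(f['image'][80:240,160:340,::-1],None,fx=3,fy=3))
E
```

```text
pos [418.2 252.8 124.6] head 82.0 q [ 0.54  0.08 -0.32  1.17 -0.    0.68] F [0.  0.1 0.9] T [0.01 0.02 0.03] open 0.2 t 5.2
delta cm [  0.29  18.82 -11.85] roll -0.2
```

View pics/v2.png

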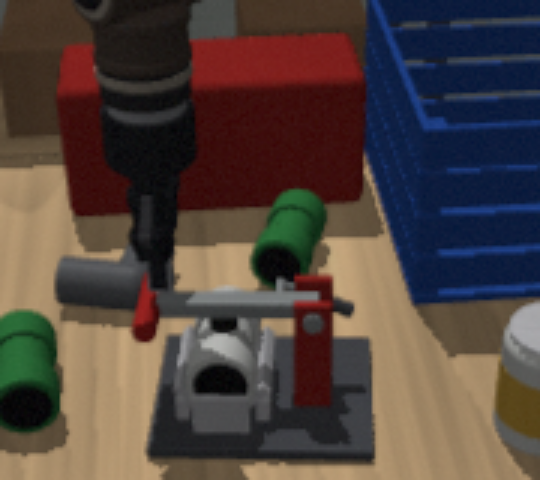

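The arm is level (T-bar near crop (147,305)) and its pad is on the coupling at crop (222,320). I'll press once lightly, then lift away.

Request:
{"name": "apply_moves", "arguments": {"deltas": [0,0,0.3,0,0,0,0.6,0,0,0,0.7,0,0,0,0.7,0]}}

```text
time_s: 5.75
position: [418.6, 252.9, 118.4]
tool_rot: [[0.14, 0.99, 0.0], [0.99, -0.14, 0.0], [0.0, 0.0, -1.0]]
contact_force: [-0.1, 0.0, -0.4]
opening: 0.0
```

```bash
python3 - <<'E'
from h import *
go([418,252,300],82.2)
E
```

```text
pos [418.6 252.9 118.4] head 82.0 q [ 0.54  0.08 -0.34  1.15  0.    0.68] F [-0.1  0.  -0.4] T [-0.    0.   -0.05] open 0.0 t 5.75
delta cm [ -0.1   -0.05 -18.16] roll -0.2
```

Request:
{"name": "apply_moves", "arguments": {"deltas": [0,0,-6,0,0,0,-12,0,0,0,-17,0], "grip": 0.47}}

```text
time_s: 6.12
position: [418.6, 253.0, 291.0]
tool_rot: [[0.14, 0.99, 0.002], [0.99, -0.14, 0.001], [0.001, 0.001, -1.0]]
contact_force: [-0.0, -0.3, -0.3]
opening: 40.1
```

```bash
python3 - <<'E'
from h import *
go([527.7,-236.8,250],104.5)
f=grab('side','side3');C=cloud(f);h=cv2.cvtColor(f['image'],cv2.COLOR_RGB2HSV)
m=((h[...,0]<8)|(h[...,0]>172))&(h[...,1]>150)&(h[...,2]>60)
P=C[m];P=P[(P[:,0]>380)&(P[:,0]<440)&(P[:,1]>180)&(P[:,1]<310)]
print('Tbar',len(P),P.mean(0),P.min(0),P.max(0))
E
```

```text
pos [418.6 253.  291. ] head 82.0 q [0.54 0.06 0.02 1.53 0.   0.68] F [-0.  -0.3 -0.3] T [ 0.02 -0.05  0.  ] open 40.1 t 6.12
delta cm [-46.98  17.63   4.07] roll -22.5
Tbar 189 [407.08290051 240.90289116 131.66809282] [393.80187455 192.12589525  98.68546116] [435.01216656 297.7820385  377.77675303]
```

Request:
{"name": "apply_moves", "arguments": {"deltas": [-6,2.2,0,-4,-12,4.5,0,-8,-18,6.7,0,-12,-24,9,0,-16,-30,11.2,0,-20,-36,13.5,0,-22.5,-42,15.7,1,-22.5,-47,17.6,2,-22.5]}}

```text
time_s: 7.18
position: [526.8, -236.0, 269.2]
tool_rot: [[-0.25, 0.968, 0.001], [0.968, 0.25, -0.0], [-0.001, 0.001, -1.0]]
contact_force: [1.2, 0.4, 0.0]
opening: 40.2
```

```bash
python3 - <<'E'
from h import *
go([527.7,-236.8,170],104.5)
E
```

```text
pos [ 526.8 -236.   269.2] head 104.5 q [-0.42  0.23  0.17  1.51  0.   -0.67] F [1.2 0.4 0. ] T [ 0.03 -0.02  0.06] open 40.2 t 7.17
delta cm [-0.09  0.05  9.92] roll -0.0
```

Request:
{"name": "apply_moves", "arguments": {"deltas": [0,0,5,0,0,0,10,0,0,0,10,0]}}

```text
time_s: 7.55
position: [523.8, -232.8, 164.9]
tool_rot: [[-0.25, 0.968, -0.008], [0.968, 0.25, 0.003], [0.005, -0.007, -1.0]]
contact_force: [-0.6, -0.4, 0.9]
opening: 40.2
```

```bash
python3 - <<'E'
from h import *
go([527.7,-236.8,126],104.5)
f=grab('side','side4'); cv2.imwrite('pics/v3.png',cv2.resize(f['image'][230:384,230:380,::-1],None,fx=3.6,fy=3.6))
E
```

```text
pos [ 523.8 -232.8  164.9] head 104.5 q [-0.42  0.23 -0.06  1.29 -0.   -0.67] F [-0.6 -0.4  0.9] T [ 0.01 -0.02  0.  ] open 40.2 t 7.55
delta cm [-0.5   0.3   3.89] roll -0.0
```

View pics/v3.png

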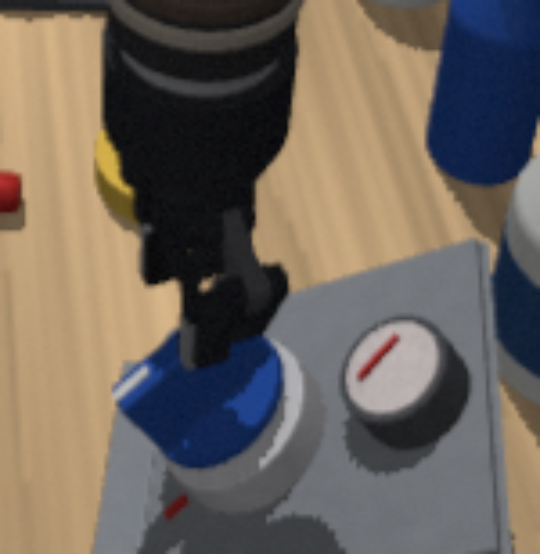

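The fingers straddle the wing: the near one is at crop (205,355) in front of it, with the wing behind. I'll descend and close.

Request:
{"name": "apply_moves", "arguments": {"deltas": [-0.1,0,1.5,0,-0.1,0,3,0,-0.1,0,4,0,-0.1,0,4,0]}}

```text
time_s: 8.1
position: [526.3, -234.3, 128.1]
tool_rot: [[-0.25, 0.968, -0.001], [0.968, 0.25, 0.001], [0.001, -0.001, -1.0]]
contact_force: [-0.6, 0.5, -0.1]
opening: 40.3
```

```bash
python3 - <<'E'
from h import *
go([527.7,-236.8,126],104.5)
E
```

```text
pos [ 526.3 -234.3  128.1] head 104.5 q [-0.42  0.24 -0.13  1.21  0.   -0.67] F [-0.6  0.5 -0.1] T [ 0.01 -0.    0.02] open 40.3 t 8.1
delta cm [-0.27  0.07  0.21] roll -0.0
```

Request:
{"name": "apply_moves", "arguments": {"deltas": [-0.25,0.1,0.2,0,-0.25,0.1,0.2,0,-0.25,0.1,0.2,0,-0.25,0.1,0.2,0,-0.25,0.1,0.2,0,-0.25,0.1,0.2,0], "grip": 0, "newtons": 30}}

```text
time_s: 8.85
position: [528.5, -235.5, 127.3]
tool_rot: [[-0.251, 0.968, 0.0], [0.968, 0.251, 0.003], [0.002, 0.001, -1.0]]
contact_force: [-0.2, 6.9, 1.2]
opening: 22.9
```

```bash
cat >> h.py <<'E'
N=np.load('pics/panel.npz')['n']
def knob(tgt=None):
    """torque about the knob axis, on-tool force along n; where the tool axis pierces"""
    s=bot.state(); G=np.array([527.7,-236.8,136.7])
    F=s['contact_force']; T=s['ft_torque']
    M=T+np.cross((s['position']-G)/1000,F)   # if moment is at the TCP
    print('Fn %.1f  Tn %.2f  Mn %.2f Tz %.2f'%(F@N,T@N,M@N,T[2]))
E
python3 - <<'E'
from h import *
go(bot.state()['position']-10*N,104.5);knob()
E
```

```text
pos [ 528.5 -235.5  127.3] head 104.5 q [-0.42  0.25 -0.12  1.2   0.   -0.67] F [-0.2  6.9  1.2] T [0.87 0.07 0.07] open 22.9 t 8.85
delta cm [-0.28  0.5   0.82] roll 0.0
Fn 2.0  Tn -0.42  Mn -0.45 Tz 0.07
```

Request:
{"name": "apply_moves", "arguments": {"deltas": [0,0.15,0.2,0,-0.05,0.25,0.4,0,-0.12,0.35,0.6,0,-0.2,0.5,0.8,0,-0.2,0.5,0.85,0,-0.2,0.5,0.85,0]}}

```text
time_s: 9.6
position: [533.5, -237.1, 121.0]
tool_rot: [[-0.25, 0.968, 0.001], [0.968, 0.25, -0.0], [-0.0, 0.001, -1.0]]
contact_force: [-7.9, 5.5, 14.2]
opening: 21.8
```

```bash
python3 - <<'E'
from h import *
go(np.array([528.5,-235.5,127.3])-11*N,104.5);knob()
f=grab('side','side5');B=cloud(f);h=cv2.cvtColor(f['image'],cv2.COLOR_RGB2HSV)
m=(h[...,0]>105)&(h[...,0]<130)&(h[...,1]>150);m[:300]=0;m[:,:255]=0;m[:,330:]=0
x=B[m]@N-np.load('pics/panel.npz')['d'];c,e=np.histogram(x,np.arange(15,90,3));print(list(zip(e[:-1],c)))
E
```

```text
pos [ 533.5 -237.1  121. ] head 104.5 q [-0.42  0.26 -0.12  1.19  0.   -0.67] F [-7.9  5.5 14.2] T [ 0.69  1.35 -0.13] open 21.8 t 9.6
delta cm [-0.02  0.11  0.27] roll -0.0
Fn 16.8  Tn -0.30  Mn -0.31 Tz -0.13
[(np.int64(15), np.int64(0)), (np.int64(18), np.int64(0)), (np.int64(21), np.int64(9)), (np.int64(24), np.int64(73)), (np.int64(27), np.int64(379)), (np.int64(30), np.int64(32)), (np.int64(33), np.int64(24)), (np.int64(36), np.int64(17)), (np.int64(39), np.int64(15)), (np.int64(42), np.int64(19)), (np.int64(45), np.int64(20)), (np.int64(48), np.int64(16)), (np.int64(51), np.int64(26)), (np.int64(54), np.int64(29)), (np.int64(57), np.int64(25)), (np.int64(60), np.int64(54)), (np.int64(63), np.int64(59)), (np.int64(66), np.int64(0)), (np.int64(69), np.int64(2)), (np.int64(72), np.int64(0)), (np.int64(75), np.int64(0)), (np.int64(78), np.int64(0)), (np.int64(81), np.int64(1)), (np.int64(84), np.int64(3))]
```

Request:
{"name": "apply_moves", "arguments": {"deltas": [0,0,0,4,0,0,0,8,0,0,0,12,0,0,0,16,0,0,0,16]}}

```text
time_s: 10.28
position: [533.9, -237.8, 121.1]
tool_rot: [[0.027, 1.0, 0.002], [1.0, -0.027, -0.001], [-0.001, 0.002, -1.0]]
contact_force: [-6.2, 1.8, 11.7]
opening: 18.8
```

```bash
cat >> h.py <<'E'
def look(tag):
    f=grab('side',tag);B=cloud(f);h=cv2.cvtColor(f['image'],cv2.COLOR_RGB2HSV)
    m=(h[...,0]>105)&(h[...,0]<130)&(h[...,1]>150);m[:300]=0;m[:,:250]=0;m[:,335:]=0
    P=B[m];d=np.load('pics/panel.npz')['d'];x=P@N-d
    us=np.array([.793,-.203,.575]);ys=np.array([.248,.969,0])
    W=P[(x>54)&(x<80)];uv=np.stack([W@us,W@ys],1);r=cv2.minAreaRect(uv.astype(np.float32))
    v=np.linalg.svd(uv-uv.mean(0))[2][0]
    sk=x[(x>18)&(x<42)];print('skirt h %.1f'%np.median(sk),'wing',len(W),'ang %.1f'%(np.degrees(np.arctan2(v[1],v[0]))%180),r)
E
python3 - <<'E'
from h import *
go([533.5,-237.1,121],88.5);knob();look('side6')
E
```

```text
pos [ 533.9 -237.8  121.1] head 88.4 q [-0.42  0.26 -0.12  1.19 -0.   -0.39] F [-6.2  1.8 11.7] T [ 0.27  0.92 -0.19] open 18.8 t 10.28
delta cm [ 0.07 -0.04  0.01] roll -0.1
Fn 13.3  Tn -0.17  Mn -0.18 Tz -0.19
skirt h 28.5 wing 143 ang 11.6 ((553.8121948242188, -105.67002868652344), (39.712501525878906, 80.55291748046875), 72.22998809814453)
```

Request:
{"name": "apply_moves", "arguments": {"deltas": [0,0,0,4,0,0,0,8,0,0,0,12,0,0,0,16,0,0,0,18,0,0,0,18]}}

```text
time_s: 11.08
position: [534.3, -236.8, 120.7]
tool_rot: [[0.333, 0.943, 0.003], [0.943, -0.333, 0.001], [0.002, 0.002, -1.0]]
contact_force: [-4.1, 3.5, 9.7]
opening: 17.3
```

```bash
python3 - <<'E'
from h import *
go([533.5,-237.1,121],70.4);knob();look('side7')
E
```

```text
pos [ 534.3 -236.8  120.7] head 70.5 q [-0.42  0.26 -0.12  1.19  0.   -0.08] F [-4.1  3.5  9.7] T [1.24 0.44 0.44] open 17.3 t 11.07
delta cm [-0.05 -0.07 -0.03] roll 0.1
Fn 10.8  Tn -0.26  Mn -0.27 Tz 0.44
skirt h 28.6 wing 131 ang 1.2 ((544.5039672851562, -105.40931701660156), (25.919010162353516, 67.38066101074219), 87.6545639038086)
```

```bash
python3 - <<'E'
from h import *
for k in('side6','side7'):
    pass
a=[cv2.resize(load(k)['image'][285:384,245:345,::-1],None,fx=4,fy=4,interpolation=cv2.INTER_CUBIC) for k in('side6','side7')]
cv2.imwrite('pics/v4.png',np.hstack(a))
E
```

```text
(no output)
```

View pics/v4.png

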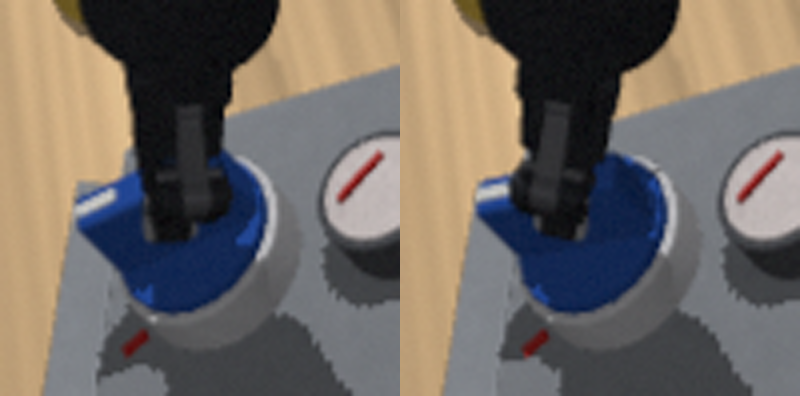

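The white mark on the wing is visible at side7 pixel (268,333) and side6 (269,336), so I'll use it as the turn gauge.

```bash
cat >> h.py <<'E'
def mark(tag,h,show=1):
    f=load(tag);im=f['image'].astype(int);hs=cv2.cvtColor(f['image'],cv2.COLOR_RGB2HSV)
    roi=np.zeros(hs.shape[:2],np.uint8);roi[300:362,250:300]=1
    w=((hs[...,1]<90)&(im.min(2)>120)).astype(np.uint8)*roi
    bl=((hs[...,0]>105)&(hs[...,0]<130)&(hs[...,1]>150)).astype(np.uint8)
    n,l,st,ce=cv2.connectedComponentsWithStats(w); d=np.load('pics/panel.npz')['d']
    us=np.array([.793,-.203,.575]);ys=np.array([.248,.969,0]);nb=cv2.dilate(bl,np.ones((3,3)))
    for i in range(1,n):
        if st[i,4]<8 or (nb[l==i]).mean()<.5 or st[i,4]>150: continue
        c=-f['R'].T@f['t'];r=f['R'].T@np.array([(ce[i][0]-f['cx'])/f['fx'],(ce[i][1]-f['cy'])/f['fy'],1])
        X=c+r*((d+h-c@N)/(r@N)); A=np.array([521.6,-235,145.7])
        p=(X-A)@us,(X-A)@ys
        print(tag,ce[i].round(1),st[i,4],'rad %.1f'%np.hypot(*p),'phi(right of down) %.1f'%np.degrees(np.arctan2(-p[1],-p[0])))
E
python3 - <<'E'
from h import *
for k,h in(('side0',72),('side4',72),('side5',62),('side6',62),('side7',62)): mark(k,h)
E
sed -i 's/(hs\[...,1\]<90)&(im.min(2)>120)/(im[...,0]>110)\&(im[...,2]>im[...,0]-12)/; s/<.5 or st\[i,4\]>150/<.4 or st[i,4]>120/' h.py; python3 - <<'E'
from h import *
f=load('side7')['image'];print(f[331:336,262:275].tolist())
for k,h in(('side0',72),('side4',72),('side5',62),('side6',62),('side7',62)): mark(k,h)
E
```

```text
[[[212, 177, 135], [210, 176, 133], [157, 148, 141], [110, 124, 151], [100, 120, 162], [125, 138, 169], [161, 165, 179], [169, 171, 182], [174, 178, 185], [150, 154, 163], [73, 76, 83], [32, 33, 37], [33, 33, 35]], [[211, 177, 133], [190, 160, 122], [170, 165, 160], [174, 177, 183], [176, 178, 185], [180, 184, 187], [192, 193, 191], [194, 194, 192], [195, 195, 192], [186, 187, 184], [93, 93, 92], [27, 29, 32], [28, 29, 33]], [[211, 176, 134], [187, 159, 125], [187, 183, 176], [193, 193, 190], [195, 196, 193], [196, 196, 194], [195, 196, 193], [180, 180, 178], [165, 165, 163], [148, 155, 171], [75, 79, 90], [26, 27, 30], [24, 24, 28]], [[211, 177, 134], [166, 147, 122], [187, 185, 180], [170, 171, 167], [154, 159, 165], [136, 143, 160], [123, 131, 148], [108, 116, 151], [90, 101, 145], [73, 93, 149], [41, 53, 84], [20, 20, 26], [22, 23, 25]], [[210, 177, 133], [156, 142, 125], [128, 133, 144], [98, 108, 146], [79, 96, 146], [62, 86, 144], [47, 75, 140], [37, 69, 143], [32, 68, 143], [33, 67, 140], [22, 42, 87], [16, 21, 36], [17, 18, 20]]]
```

```bash
sed -i 's/im\[...,0\]>110/im[...,0]>145/; s/np.ones((3,3))/np.ones((7,7))/; s/hs\[...,1\]>150))\.astype(np.uint8)$/hs[...,1]>100)).astype(np.uint8)/' h.py; python3 - <<'E'
from h import *
for k,h in(('side0',72),('side4',72),('side5',62),('side6',62),('side7',62)): mark(k,h)
E
```

```text
side0 [265.6 336.1] 18 rad 27.2 phi(right of down) 27.1
side4 [265.7 335.9] 27 rad 26.9 phi(right of down) 26.4
side5 [268.4 338.6] 29 rad 27.6 phi(right of down) 22.1
side6 [267.8 335.4] 30 rad 28.1 phi(right of down) 7.2
side7 [267.5 332.4] 23 rad 29.6 phi(right of down) -5.1
```

Request:
{"name": "apply_moves", "arguments": {"deltas": [0,0.1,0.15,0,0,0.1,0.15,3,0,0.1,0.15,6,0,0.1,0.15,8,0,0.1,0.15,8], "newtons": 20}}

```text
time_s: 11.75
position: [535.0, -236.0, 120.5]
tool_rot: [[0.46, 0.888, 0.004], [0.888, -0.46, 0.004], [0.005, 0.002, -1.0]]
contact_force: [-8.3, 7.3, 18.3]
opening: 17.7
```

```bash
python3 - <<'E'
from h import *
go([533.5,-237.1,121],62.5);knob();look('side8');mark('side8',62)
E
```

```text
pos [ 535.  -236.   120.5] head 62.6 q [-0.42  0.26 -0.12  1.19  0.    0.06] F [-8.3  7.3 18.3] T [2.69 1.03 0.85] open 17.7 t 11.75
delta cm [-0.17 -0.09 -0.05] roll 0.1
Fn 20.6  Tn -0.65  Mn -0.68 Tz 0.85
skirt h 28.5 wing 143 ang 176.3 ((544.5469360351562, -105.8851547241211), (68.46176147460938, 17.147600173950195), 1.2886048555374146)
```

Request:
{"name": "apply_moves", "arguments": {"deltas": [0,0,0,0,0,0,0,0,0,0,0,0], "grip": 0.28}}

```text
time_s: 12.18
position: [534.7, -237.9, 116.7]
tool_rot: [[0.462, 0.887, -0.0], [0.887, -0.462, 0.0], [0.0, -0.0, -1.0]]
contact_force: [0.2, 0.1, -0.4]
opening: 24.4
```

```bash
python3 - <<'E'
from h import *
go([533.5,-237.1,121],62.5);knob();look('side9');mark('side9',62)
a=[cv2.resize(load(k)['image'][285:384,245:345,::-1],None,fx=4,fy=4,interpolation=cv2.INTER_CUBIC) for k in('side8','side9')]
cv2.imwrite('pics/v5.png',np.hstack(a))
E
```

```text
pos [ 534.7 -237.9  116.7] head 62.5 q [-0.42  0.26 -0.13  1.18  0.    0.06] F [ 0.2  0.1 -0.4] T [-0.01 -0.    0.05] open 24.4 t 12.18
delta cm [ 0.02 -0.15 -0.43] roll -0.0
Fn -0.4  Tn 0.04  Mn 0.04 Tz 0.05
skirt h 31.4 wing 129 ang 175.3 ((545.3464965820312, -100.00753784179688), (25.316251754760742, 66.96446228027344), 72.41494750976562)
```

View pics/v5.png

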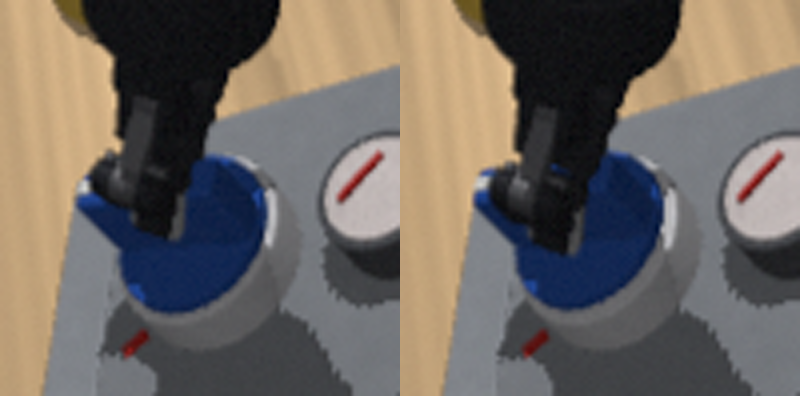

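Once the pads were loosened the wrist forces dropped to zero. So the earlier moments came from clamping a tilted wing, not from the stop. The knob is held down by its key. I'll press with the finger tips on the skirt.

Request:
{"name": "apply_moves", "arguments": {"deltas": [0,0.2,0.3,0,0,0.36,0.5,0,0,0.36,0.6,0,0,0.36,0.7,0,0,0.36,0.7,0]}}

```text
time_s: 12.85
position: [537.9, -239.1, 111.0]
tool_rot: [[0.462, 0.887, 0.001], [0.887, -0.462, 0.001], [0.001, 0.001, -1.0]]
contact_force: [-3.1, 2.8, 7.3]
opening: 24.0
```

```bash
python3 - <<'E'
from h import *
go([538,-239.3,108],62.5);knob();look('side10');mark('side10',62)
E
```

```text
pos [ 537.9 -239.1  111. ] head 62.5 q [-0.42  0.27 -0.13  1.17  0.    0.06] F [-3.1  2.8  7.3] T [0.64 0.54 0.09] open 24.0 t 12.85
delta cm [-0.01  0.01  0.3 ] roll -0.0
Fn 8.1  Tn -0.21  Mn -0.22 Tz 0.09
skirt h 28.5 wing 91 ang 173.5 ((544.55029296875, -102.83776092529297), (19.246292114257812, 68.08026123046875), 82.48926544189453)
side10 [266.8 331.1] 16 rad 32.0 phi(right of down) -10.4
```

Request:
{"name": "apply_moves", "arguments": {"deltas": [0,0.05,0.15,0,0,0.05,0.15,2,0,0.05,0.15,4,0,0.05,0.15,6,0,0.05,0.15,6]}}

```text
time_s: 13.52
position: [538.1, -238.1, 110.8]
tool_rot: [[0.551, 0.834, 0.002], [0.834, -0.551, 0.003], [0.003, -0.0, -1.0]]
contact_force: [-8.2, 7.3, 16.6]
opening: 24.2
```

```bash
cat >> h.py <<'E'
def q(tag,hd):
    go([538,-239.3,109.5],hd);knob();s=bot.state();F=s['contact_force'];T=s['ft_torque']
    M=T-np.cross([0,0,-.2],F);print('M',M.round(2),'Mn %.2f'%(M@N))
    look(tag);mark(tag,62)
E
python3 - <<'E'
from h import *
q('side11',56.5)
E
```

```text
pos [ 538.1 -238.1  110.8] head 56.6 q [-0.42  0.27 -0.13  1.17  0.    0.17] F [-8.2  7.3 16.6] T [2.02 1.25 0.45] open 24.2 t 13.53
delta cm [-0.1   0.06  0.13] roll 0.1
Fn 19.2  Tn -0.58  Mn -0.61 Tz 0.45
M [ 0.55 -0.39  0.45] Mn 0.01
skirt h 28.5 wing 89 ang 173.7 ((545.0465087890625, -105.74401092529297), (17.730003356933594, 68.6124038696289), 88.51448822021484)
```

```bash
cat >> h.py <<'E'
def axis_torque():
    s=bot.state();F=s['contact_force'];p=s['position'];G=np.array([527.7,-236.8,136.7])
    A=G-N*(G[2]-p[2])/N[2]; r=(A-p)/1000+[0,0,-.2]
    print('AXIS TORQUE %.2f  Fn %.1f'%((s['ft_torque']-np.cross(r,F))@N,F@N))
def q(tag,hd):
    go([538,-239.3,110],hd);axis_torque();look(tag);mark(tag,62)
E
```

Request:
{"name": "apply_moves", "arguments": {"deltas": [0,0,-0.05,2,0,0,-0.05,4,0,0,-0.05,6,0,0,-0.05,6]}}

```text
time_s: 14.08
position: [537.5, -238.7, 111.3]
tool_rot: [[0.636, 0.772, 0.001], [0.772, -0.636, 0.002], [0.002, -0.001, -1.0]]
contact_force: [-10.2, 5.4, 18.5]
opening: 24.1
```

```bash
python3 -c "
from h import *
q('side12',50.6)"
```

```text
pos [ 537.5 -238.7  111.3] head 50.5 q [-0.42  0.27 -0.13  1.17  0.    0.27] F [-10.2   5.4  18.5] T [1.51 1.63 0.44] open 24.1 t 14.07
delta cm [-0.02  0.07  0.13] roll -0.1
AXIS TORQUE 0.04  Fn 21.6
skirt h 28.3 wing 96 ang 47.2 ((569.5501708984375, -108.67145538330078), (16.101041793823242, 15.360036849975586), 71.8201675415039)
```

Request:
{"name": "apply_moves", "arguments": {"deltas": [0,0,-0.05,2,0,0,-0.05,4,0,0,-0.05,5,0,0,-0.05,5]}}

```text
time_s: 14.62
position: [537.8, -238.0, 111.7]
tool_rot: [[0.7, 0.714, 0.001], [0.714, -0.7, 0.003], [0.003, -0.001, -1.0]]
contact_force: [-9.6, 6.1, 17.5]
opening: 24.2
```

```bash
python3 -c "
from h import *
q('side13',45.5)
grab('top','top13')
a=cv2.resize(load('side13')['image'][285:384,245:345,::-1],None,fx=4,fy=4,interpolation=cv2.INTER_CUBIC)
b=cv2.resize(load('top13')['image'][150:249,325:425,::-1],None,fx=4,fy=4,interpolation=cv2.INTER_CUBIC)
cv2.imwrite('pics/v6.png',np.hstack([a,b]))"
```

```text
pos [ 537.8 -238.   111.7] head 45.6 q [-0.42  0.27 -0.13  1.18  0.    0.36] F [-9.6  6.1 17.5] T [2.08 1.2  0.73] open 24.2 t 14.62
delta cm [-0.08  0.1   0.17] roll 0.1
AXIS TORQUE -0.01  Fn 20.5
skirt h 28.4 wing 109 ang 60.1 ((568.8426513671875, -110.67586517333984), (17.04027557373047, 15.274436950683594), 64.79027557373047)
```

View pics/v6.png

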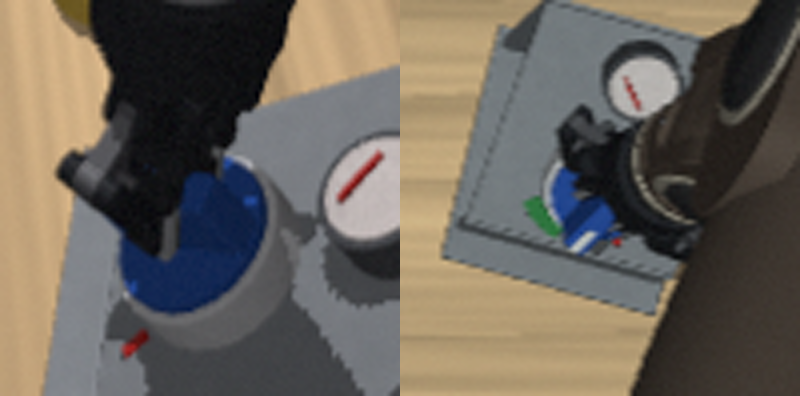

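The top view shows the white mark at about (370,210), just right of the green band at (360,203). I'll use the top camera as the gauge.

```bash
cat >> h.py <<'E'
def tmark(tag,h,roi=(195,222,355,388)):
    f=load(tag);im=f['image'].astype(int);hs=cv2.cvtColor(f['image'],cv2.COLOR_RGB2HSV);d=np.load('pics/panel.npz')['d']
    us=np.array([.793,-.203,.575]);ys=np.array([.248,.969,0]);A=np.array([521.6,-235,145.7])
    c=-f['R'].T@f['t']
    w=((im.min(2)>150)).astype(np.uint8);m=np.zeros_like(w);m[roi[0]:roi[1],roi[2]:roi[3]]=1
    n,l,st,ce=cv2.connectedComponentsWithStats(w*m)
    for i in range(1,n):
        if st[i,4]<4: continue
        r=f['R'].T@np.array([(ce[i][0]-f['cx'])/f['fx'],(ce[i][1]-f['cy'])/f['fy'],1])
        X=c+r*((d+h-c@N)/(r@N));p=(X-A)@us,(X-A)@ys
        print(tag,ce[i].round(1),st[i,4],'rad %.1f'%np.hypot(*p),'phi %.1f'%np.degrees(np.arctan2(-p[1],-p[0])))
E
python3 -c "
from h import *
tmark('top0',72);tmark('top13',62)"
```

```text
top13 [369.9 210.2] 12 rad 27.0 phi -21.5
```

```bash
sed -i 's/im.min(2)>150/im.min(2)>135/' h.py; python3 -c "
from h import *
tmark('top0',72);tmark('top13',62)
print(load('top0')['image'][208:218,374:384].min(2))"
```

```text
top0 [361.8 196.9] 8 rad 49.0 phi -104.7
top0 [378.2 213.1] 9 rad 25.6 phi 29.0
top13 [361.1 197.1] 7 rad 47.0 phi -98.2
top13 [370.2 210. ] 13 rad 26.2 phi -21.1
[[ 29  30  27  31  28  30  20  15  29  37]
 [ 27  29  27  33  32  32  28  17  32  52]
 [ 27  26  29  80  97  65  31  31  50  58]
 [ 43  26  30 136 168 118  45  33  51  59]
 [100  66  30 112 157 132  64  22  49  59]
 [ 82  62  35  82 147 149  88  30  50  60]
 [101  81  43  55 142 170 110  32  42  55]
 [ 58  55  43  28 137 169 130  64  38  53]
 [ 59  55  46  30  84 111  90  60  57  53]
 [102  92  83  70  61  59  54  55  63  68]]
```

Request:
{"name": "apply_moves", "arguments": {"deltas": [0,0,0,2,0,0,0,4,0,0,0,5,0,0,0,5]}}

```text
time_s: 15.22
position: [538.0, -237.4, 112.0]
tool_rot: [[0.759, 0.651, 0.002], [0.651, -0.759, 0.005], [0.005, -0.002, -1.0]]
contact_force: [-9.9, 9.3, 19.5]
opening: 24.1
```

```bash
cat >> h.py <<'E'
def w(tag,hd):
    go([538,-239.3,110],hd);axis_torque();grab('top',tag);tmark(tag,62,(198,222,362,388))
E
python3 -c "
from h import *
w('top14',40.6)"
```

```text
pos [ 538.  -237.4  112. ] head 40.6 q [-0.42  0.27 -0.13  1.18  0.01  0.44] F [-9.9  9.3 19.5] T [2.85 1.04 1.02] open 24.1 t 15.22
delta cm [-0.13  0.14  0.2 ] roll 0.0
AXIS TORQUE 0.11  Fn 22.8
top14 [369.3 209.9] 11 rad 27.5 phi -25.5
```

Request:
{"name": "apply_moves", "arguments": {"deltas": [0,0,-0.05,2,0,0,-0.05,4,0,0,-0.05,4]}}

```text
time_s: 15.65
position: [538.4, -236.8, 112.4]
tool_rot: [[0.802, 0.597, 0.003], [0.597, -0.802, 0.006], [0.006, -0.003, -1.0]]
contact_force: [-9.3, 8.8, 18.0]
opening: 24.6
```

```bash
python3 -c "
from h import *
w('top15',36.6)"
```

```text
pos [ 538.4 -236.8  112.4] head 36.7 q [-0.42  0.27 -0.13  1.18  0.01  0.51] F [-9.3  8.8 18. ] T [3.31 0.58 1.25] open 24.6 t 15.65
delta cm [-0.18  0.18  0.23] roll 0.1
AXIS TORQUE -0.06  Fn 21.2
top15 [369.3 209.2] 13 rad 25.8 phi -29.1
```

Request:
{"name": "apply_moves", "arguments": {"deltas": [0,0,0,0,0,0,0,2,0,0,0,4,0,0,0,5,0,0,0,5], "grip": 0.32}}

```text
time_s: 16.32
position: [536.8, -238.0, 112.8]
tool_rot: [[0.852, 0.524, -0.0], [0.523, -0.852, 0.003], [0.001, -0.003, -1.0]]
contact_force: [-14.5, 7.8, 23.4]
opening: 27.4
```

```bash
python3 -c "
from h import *
w('top16',31.6)"
```

```text
pos [ 536.8 -238.   112.8] head 31.6 q [-0.42  0.27 -0.13  1.18  0.    0.6 ] F [-14.5   7.8  23.4] T [2.16 2.12 0.64] open 27.4 t 16.32
delta cm [0.03 0.17 0.28] roll -0.0
AXIS TORQUE 0.05  Fn 28.3
top16 [368.8 208.6] 14 rad 25.9 phi -34.0
```

Request:
{"name": "apply_moves", "arguments": {"deltas": [0,0,-0.08,0,0,0,-0.1,2,0,0,-0.12,4,0,0,-0.12,4]}}

```text
time_s: 16.88
position: [537.0, -237.6, 113.3]
tool_rot: [[0.886, 0.463, -0.0], [0.463, -0.886, 0.004], [0.002, -0.004, -1.0]]
contact_force: [-11.6, 8.9, 18.4]
opening: 27.5
```

```bash
python3 -c "
from h import *
w('top17',27.6)"
```

```text
pos [ 537.  -237.6  113.3] head 27.6 q [-0.42  0.27 -0.12  1.18  0.    0.67] F [-11.6   8.9  18.4] T [2.33 1.45 0.69] open 27.5 t 16.88
delta cm [0.01 0.19 0.33] roll -0.0
AXIS TORQUE 0.10  Fn 22.8
top17 [367.9 208.2] 12 rad 27.1 phi -39.3
```

Request:
{"name": "apply_moves", "arguments": {"deltas": [0,0,-0.05,1.5,0,0,-0.05,3,0,0,-0.05,3]}}

```text
time_s: 17.3
position: [536.8, -237.7, 113.5]
tool_rot: [[0.909, 0.416, -0.001], [0.416, -0.909, 0.004], [0.001, -0.004, -1.0]]
contact_force: [-12.7, 6.8, 18.1]
opening: 27.8
```

```bash
python3 -c "
from h import *
w('top18',24.6)"
```

```text
pos [ 536.8 -237.7  113.5] head 24.6 q [-0.42  0.27 -0.12  1.18  0.    0.72] F [-12.7   6.8  18.1] T [2.23 1.4  0.66] open 27.8 t 17.3
delta cm [0.04 0.2  0.35] roll -0.0
AXIS TORQUE -0.12  Fn 22.9
top18 [368.  207.9] 12 rad 26.4 phi -41.0
```

Request:
{"name": "apply_moves", "arguments": {"deltas": [0,0,-0.05,1.5,0,0,-0.05,3,0,0,-0.05,3]}}

```text
time_s: 17.73
position: [537.1, -237.2, 113.7]
tool_rot: [[0.93, 0.369, -0.0], [0.369, -0.93, 0.005], [0.001, -0.005, -1.0]]
contact_force: [-10.5, 8.8, 15.4]
opening: 27.4
```

```bash
python3 -c "
from h import *
w('top19',21.6)"
```

```text
pos [ 537.1 -237.2  113.7] head 21.6 q [-0.42  0.27 -0.12  1.18  0.    0.78] F [-10.5   8.8  15.4] T [2.59 1.2  0.92] open 27.4 t 17.73
delta cm [0.01 0.23 0.37] roll 0.0
AXIS TORQUE 0.13  Fn 19.8
top19 [368.1 207.5] 13 rad 25.6 phi -43.1
```

Request:
{"name": "apply_moves", "arguments": {"deltas": [0,0,-0.02,1.5,0,0,-0.03,3,0,0,-0.03,3]}}

```text
time_s: 18.15
position: [537.3, -236.6, 113.9]
tool_rot: [[0.947, 0.321, -0.0], [0.321, -0.947, 0.006], [0.002, -0.006, -1.0]]
contact_force: [-10.1, 9.8, 15.1]
opening: 27.2
```

```bash
python3 -c "
from h import *
w('top20',18.6)"
```

```text
pos [ 537.3 -236.6  113.9] head 18.7 q [-0.42  0.27 -0.12  1.18  0.01  0.83] F [-10.1   9.8  15.1] T [2.9  1.02 1.37] open 27.2 t 18.15
delta cm [-0.02  0.28  0.39] roll 0.1
AXIS TORQUE 0.42  Fn 19.4
top20 [368.4 207.2] 11 rad 24.4 phi -44.6
```

Request:
{"name": "apply_moves", "arguments": {"deltas": [0,0,0,1.5,0,0,0,1.5]}}

```text
time_s: 18.45
position: [537.3, -237.2, 114.4]
tool_rot: [[0.956, 0.295, 0.0], [0.295, -0.956, 0.005], [0.002, -0.004, -1.0]]
contact_force: [-11.4, 8.8, 17.1]
opening: 27.3
```

```bash
python3 -c "
from h import *
w('top21',17.1)"
```

```text
pos [ 537.3 -237.2  114.4] head 17.2 q [-0.42  0.27 -0.12  1.18  0.    0.85] F [-11.4   8.8  17.1] T [2.46 1.13 1.07] open 27.3 t 18.45
delta cm [0.   0.22 0.43] roll 0.1
AXIS TORQUE 0.30  Fn 21.6
top21 [368.4 207.2] 11 rad 24.4 phi -44.6
```

Request:
{"name": "apply_moves", "arguments": {"deltas": [0,0,0,1.5,0,0,0,3,0,0,0,3]}}

```text
time_s: 18.88
position: [537.8, -236.4, 114.4]
tool_rot: [[0.969, 0.246, 0.001], [0.246, -0.969, 0.006], [0.003, -0.006, -1.0]]
contact_force: [-9.4, 11.3, 16.6]
opening: 27.3
```

```bash
python3 -c "
from h import *
w('top22',14.1)"
```

```text
pos [ 537.8 -236.4  114.4] head 14.3 q [-0.42  0.27 -0.12  1.18  0.01  0.9 ] F [-9.4 11.3 16.6] T [3.09 0.97 1.7 ] open 27.3 t 18.88
delta cm [-0.05  0.28  0.44] roll 0.2
AXIS TORQUE 0.76  Fn 20.4
top22 [368. 207.] 11 rad 25.0 phi -46.9
```

Axis torque has risen to 0.76 N m and the mark has stalled at about -45°, roughly 1.3 rad of turn. The stop is met. I'll unload by rolling back within the slack, then open slightly and lift.

Request:
{"name": "apply_moves", "arguments": {"deltas": [0,0,0,-3,0,0,0,-6,0,0,0,-9,0,0,0,-9]}}

```text
time_s: 19.42
position: [536.7, -238.6, 114.2]
tool_rot: [[0.92, 0.392, -0.001], [0.392, -0.92, 0.002], [-0.0, -0.002, -1.0]]
contact_force: [-13.0, 6.3, 15.6]
opening: 27.6
```

```bash
python3 -c "
from h import *
w('top23',14.1)"
```

```text
pos [ 536.7 -238.6  114.2] head 23.0 q [-0.42  0.27 -0.12  1.18  0.    0.75] F [-13.    6.3  15.6] T [1.44 1.53 0.41] open 27.6 t 19.43
delta cm [0.09 0.12 0.42] roll 8.9
AXIS TORQUE 0.08  Fn 20.9
top23 [368.  208.1] 12 rad 26.6 phi -40.0
```

The knob followed the tips back a few degrees through friction. I'll go back to the stop and lift from there while still holding it clockwise.

Request:
{"name": "apply_moves", "arguments": {"deltas": [0,0,0,3,0,0,0,6,0,0,0,7.5,0,0,0,7.5]}}

```text
time_s: 19.98
position: [537.7, -236.9, 114.4]
tool_rot: [[0.963, 0.271, 0.001], [0.271, -0.963, 0.005], [0.002, -0.005, -1.0]]
contact_force: [-9.8, 10.2, 16.9]
opening: 27.4
```

```bash
python3 -c "
from h import *
w('top24',14.1)"
```

```text
pos [ 537.7 -236.9  114.4] head 15.7 q [-0.42  0.27 -0.12  1.18  0.01  0.88] F [-9.8 10.2 16.9] T [2.75 0.97 1.45] open 27.4 t 19.98
delta cm [-0.03  0.24  0.44] roll 1.6
AXIS TORQUE 0.62  Fn 20.7
top24 [368.  207.1] 12 rad 25.2 phi -46.3
```

Request:
{"name": "apply_moves", "arguments": {"deltas": [-0.1,-0.06,-0.16,0,-0.2,-0.12,-0.33,0,-0.3,-0.17,-0.49,0,-0.3,-0.17,-0.49,0]}}

```text
time_s: 20.52
position: [535.6, -236.9, 117.0]
tool_rot: [[0.963, 0.27, 0.001], [0.27, -0.963, 0.005], [0.003, -0.004, -1.0]]
contact_force: [0.9, 7.0, -0.4]
opening: 27.7
```

```bash
python3 -c "
from h import *
w('top25',14.1);look('side25')"
```

```text
pos [ 535.6 -236.9  117. ] head 15.7 q [-0.42  0.26 -0.12  1.19  0.    0.88] F [ 0.9  7.  -0.4] T [ 1.91 -1.06  1.25] open 27.7 t 20.52
delta cm [0.16 0.3  0.7 ] roll 1.6
AXIS TORQUE 0.58  Fn 0.2
top25 [367.8 207.7] 12 rad 26.4 phi -43.1
skirt h 30.8 wing 187 ang 117.3 ((555.1256103515625, -112.88532257080078), (17.553312301635742, 36.91188049316406), 37.47038650512695)
```

Request:
{"name": "apply_moves", "arguments": {"deltas": [-0.1,-0.06,-0.16,0,-0.2,-0.12,-0.33,0,-0.3,-0.17,-0.49,0,-0.35,-0.2,-0.57,0,-0.35,-0.2,-0.57,0]}}

```text
time_s: 21.25
position: [532.1, -236.0, 122.0]
tool_rot: [[0.963, 0.27, 0.001], [0.27, -0.963, 0.005], [0.003, -0.004, -1.0]]
contact_force: [3.1, 4.8, -5.1]
opening: 27.7
```

```bash
python3 -c "
from h import *
w('top26',14.1);look('side26')"
```

```text
pos [ 532.1 -236.   122. ] head 15.7 q [-0.42  0.25 -0.12  1.19  0.    0.88] F [ 3.1  4.8 -5.1] T [ 1.68 -1.69  1.26] open 27.7 t 21.25
delta cm [0.48 0.49 1.2 ] roll 1.6
AXIS TORQUE 0.45  Fn -5.3
top26 [367.6 208.8] 11 rad 28.7 phi -37.1
skirt h 37.1 wing 219 ang 116.4 ((554.9189453125, -108.01019287109375), (20.248210906982422, 46.14118576049805), 24.105497360229492)
```

The skirt is back up at 37 mm, so the knob is in the end pocket. I'll unload, open and lift out.

Request:
{"name": "apply_moves", "arguments": {"deltas": [0,0,0,-3,0,0,0,-6,0,0,0,-8,0,0,0,-8]}}

```text
time_s: 21.85
position: [530.5, -237.3, 122.7]
tool_rot: [[0.917, 0.399, -0.001], [0.399, -0.917, 0.002], [-0.0, -0.002, -1.0]]
contact_force: [-3.4, 4.4, -0.0]
opening: 27.3
```

```bash
python3 -c "
from h import *
w('top27',14.1);look('side27');tmark('top27',72);tmark('top26',72)"
```

```text
pos [ 530.5 -237.3  122.7] head 23.5 q [-0.42  0.25 -0.12  1.2   0.    0.74] F [-3.4  4.4 -0. ] T [ 0.94 -0.25  0.25] open 27.3 t 21.85
delta cm [0.61 0.49 1.27] roll 9.4
AXIS TORQUE 0.02  Fn 2.5
top27 [368.2 209.9] 13 rad 29.6 phi -29.5
skirt h 38.2 wing 229 ang 123.4 ((557.617431640625, -105.28785705566406), (40.95175552368164, 39.99363708496094), 71.70721435546875)
top27 [361.6 197.1] 10 rad 49.0 phi -103.7
top27 [368.2 209.9] 13 rad 27.1 phi -39.1
top26 [361.5 196.8] 10 rad 49.7 phi -104.5
top26 [367.6 208.8] 11 rad 26.9 phi -47.4
```

Request:
{"name": "apply_moves", "arguments": {"deltas": [0,0,0,0,0,0,-0.5,0,0,0,-1.5,0,0,0,-4,0,0,0,-10,0,0,0,-15,0,0,0,-15,0], "grip": 0.45}}

```text
time_s: 22.82
position: [532.9, -239.0, 278.6]
tool_rot: [[0.917, 0.398, 0.008], [0.398, -0.917, -0.004], [0.006, 0.007, -1.0]]
contact_force: [0.5, -0.3, -0.5]
opening: 38.7
```

Request:
{"name": "apply_moves", "arguments": {"deltas": [-5,0,0,0,-11,0,0,0,-17,0,0,0,-22,0,0,0,-22,0,0,0]}}

```text
time_s: 23.45
position: [326.7, -326.6, 273.3]
tool_rot: [[0.919, 0.394, 0.0], [0.394, -0.919, -0.001], [-0.0, 0.001, -1.0]]
contact_force: [1.0, 0.3, 0.1]
opening: 38.4
```

```bash
python3 - <<'E'
from h import *
w('top28',14.1);tmark('top28',72);look('side28')
f=load('side28');C=cloud(f);h=cv2.cvtColor(f['image'],cv2.COLOR_RGB2HSV)
m=((h[...,0]<8)|(h[...,0]>172))&(h[...,1]>150)&(h[...,2]>60)
P=C[m];P=P[(P[:,0]>380)&(P[:,0]<440)&(P[:,1]>180)&(P[:,1]<310)&(P[:,2]<160)];print('Tbar',P.mean(0),P.max(0))
B=np.load
P=cloud(f)
a=cv2.resize(f['image'][:,:,::-1],(460,345));t=load('top28')['image'][:,:,::-1]
b=cv2.resize(t[100:310,100:440],(560,345));
c=np.vstack([np.hstack([cv2.resize(f['image'][110:384,140:420,::-1],(400,391)),cv2.resize(t[100:310,110:430],(400,391))])])
cv2.imwrite('pics/v7.png',c)
E
```

```text
pos [ 326.7 -326.6  273.3] head 23.2 q [-0.78  0.01 -0.07  1.49 -0.    0.38] F [1.  0.3 0.1] T [ 0.03 -0.02 -0.02] open 38.4 t 23.45
delta cm [22.87  0.28 16.32] roll 9.1
AXIS TORQUE 0.10  Fn -0.4
top28 [368.5 209.5] 10 rad 28.2 phi -30.6
top28 [362.  196.7] 6 rad 48.8 phi -105.7
top28 [368.5 209.5] 10 rad 25.8 phi -40.7
skirt h 38.3 wing 373 ang 138.4 ((545.541748046875, -101.46798706054688), (18.10194206237793, 66.52200317382812), 47.046852111816406)
Tbar [407.26105085 243.10882072 114.58313642] [423.03845005 299.03265721 120.37093798]
```

View pics/v7.png

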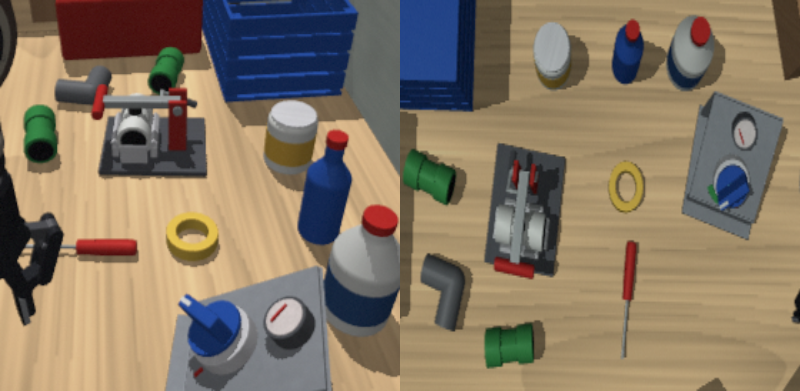

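The final view shows the clamp arm level on the coupling, which is still in its cradle. The knob is up (skirt 38.3 mm, against 38 at the start) and turned to about -41°. The bystanders are in place and the robot is clear of everything. I'm handing in.

```bash
python3 -c "
from bench import close_job
print(close_job())"
```

```text
the job is handed in; nothing more can be done
None
```

The leak tester is set up and the job is handed in, at about 23.5 s on the robot's clock; no verdict was reported.

**Clamp:** I pushed the T-bar over centre with closed fingers, and its spring closed it the rest of the way. It stayed shut after I moved away: the top of the T-bar measured about 120 mm, against 119 mm for a level arm. The coupling is still in its cradle.

**Knob:** I pressed it down about 9–10 mm and turned it clockwise until I felt the stop. Torque about its axis rose from around 0.1 to about 0.76 N m, below the roughly 0.8 N m where the overload spring gives, and the white mark stopped moving. Let go, it sprang back fully up: the skirt stands 38.3 mm above the panel, against about 38 mm before.

**What did not go cleanly or agree:**
- **Slack while turning:** I loosened the grip part-way because the tilted wing was jamming in the fingers. The knob rose about 3 mm until I pressed it down again with the fingertips.
- **Knob drifting back:** my first try at unloading dragged the knob back about 6° from the stop. I returned it to the stop (0.62 N m) and let it rise from there.
- **Final angle:** the estimates of the total turn range from about 1.22 to 1.31 rad. The mark rests about 6° short of its reading at the stop, about the width of the end pocket. I take it as locked because it is fully up, but I did not test the lock by turning it.

The final picture shows the surrounding things undisturbed and the robot touching nothing.

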